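Turn over the contrast plate on the microscope stage

TASK

The microscope's contrast plate lies white side up on the low front ledge of the grey stage, its near edge overhanging. Without gripping it, lifting it clear or pressing hard, push it against the step with your fingertips and push its overhanging edge up, so that it stands on its far edge at the step and flips over onto the upper stage, black side up; then push it back until it lies flat and square against the black back fence. Leave the glassware and everything else around it undisturbed, and finish with the hand clear.

Things in the scene. Friction and masses are not known exactly. Their poses are not given: they have to be found in the camera images.
- stage: Grey fixed stage, 170 mm wide (y -85 to 85 mm). Origin at table height under the middle of the step edge; x points away from the robot to the fence, y along the step to the left, z up. Front ledge: x -58 to 0 mm, top 40 mm above the table. The table in front of it is free, so a fingertip fits under the overhanging plate.
- step_edge (a point): Middle of the top edge of the square, upright step between front ledge and upper stage (stage x = 0): the step rises 10 mm, from the ledge at 40 mm to the upper stage at 50 mm above the table. The flat upper stage runs from here 105 mm to the fence.
- fence (a point): Foot of the front face of the black back fence, in its middle (stage x = 105 mm), at the level of the upper stage, 50 mm above the table. The fence is 8 mm thick and stands 10 mm above the upper stage.
- plate: Loose flat plate, 80 (x) by 120 (y) by 8 mm, about 90 g, square edges. Origin: centre of the black face (underside at first); white face 8 mm along +z. At the start z is up, x roughly along the stage's x, far edge (x = +40) 5 to 12 mm short of the step, near edge (x = -40) 27 to 34 mm out in front of the ledge, 22 mm once it meets the step. Turned over, z is down.
- plate_far_edge (a point): The middle of the plate's far edge face (plate x = 40, y = 0, z = 4 mm), the edge that meets the step and about which the plate turns. It should always stay low, near the level of ledge and stage.
- dish: Bystander: closed round culture dish, 92 mm across, 17 mm high; origin under its centre.
- dropper: Bystander: amber dropper bottle, 34 mm across, 75 mm high; origin under its centre.
- objective: Bystander: spare black microscope objective, 44 mm across, 46 mm high, standing; origin under its centre.
- jar: Bystander: specimen jar with blue cap, 52 mm across, 60 mm high; origin under its centre.
- beaker: Bystander: glass beaker, 70 mm across, 90 mm high; origin under its centre.
- slidebox: Bystander: blue and white slide box, 87 by 62 by 32 mm; origin under its centre.

How it is judged (in metres and radians):
On the way:
1. the plate stands on its far edge at the step (tilted 45 to 135 degrees, far edge low and at the step) (angle between plate's own z axis and vertical between 0.8 and 2.35 rad and x of plate_far_edge in the frame of stage between -0.02 and 0.03 m and z of plate_far_edge in the frame of stage below 0.075 m).
At the end, for the whole second after the job is handed in: The plate lies at rest, black side up and flat on the upper stage, its edge against the back fence (within 6 mm), square to it (within 4 degrees), not overhanging the stage's sides (within about 30 mm of the middle) (angle between plate's own z axis and vertical above 3.06 rad and z of plate in the frame of stage between 0.054 and 0.062 m and x of plate in the frame of stage between 0.059 and 0.07 m and y of plate in the frame of stage between -0.03 and 0.03 m and angle between the x axis of plate and the x axis of stage, either way round below 0.07 rad and linear speed of plate below 0.01 m/s); the robot touches nothing.
It fails at once if the plate is lifted clear: its far edge rises more than 40 mm above the upper stage (height (world z) of plate_far_edge above 0.09 m).
It fails at once if the plate is squeezed or pressed hard: fingers on it with more than 30 N (contact force between the fingers and plate above 30 N).
It fails at once if a bystander is moved more than 15 mm (distance of any of dish, dropper, objective, jar, beaker, slidebox from where it was at the start of the episode above 0.015 m).
It also fails if it takes over 48 s, if anything falls off the work surface, if the arm or the gripper's body presses on something with over 40 N, if the wrist force passes 120 N, or if a joint passes its speed limit or range.

ROBOT

A 6-joint arm with a two-finger parallel gripper is mounted at the origin on the work surface. World frame = base frame: x ahead of the robot, y to its left, z up, the work surface at z = 0. Lengths are in m, angles in degrees, forces in N, time in s.
With the tool pointing down it reaches from about 0.325 to 0.925 m from the base axis. Payload 3.1 kg.
Tool frame: the origin (TCP) lies midway between the tips of the shut fingers; the grasp point (between the pads) lies 19 mm behind it; z points along the fingers, y is the direction in which the jaws open and shut (so a half turn about z gives the same grasp; the last joint's range is limited). The gripper opens to 85 mm and grips with 20 to 120 N. Pads are 22 mm wide; open, the fingers measure 114 mm over their backs; the gripper's body (76 mm by 85 mm) begins 54 mm behind the grasp point. The pads swing forward as they close: fully open they stand 13 mm farther back than shut.
Start: joints at [-73.751, 12.427, 92.441, -0, 75.132, -6.429], TCP at [0.241, -0.577, 0.231] pointing down, gripper open.
Joint ranges: [-157.48, 157.48], [-44.54, 120.13], [17.64, 146.25], [-64.5, 244.5], [7.68, 150.69], [-147.95, 147.95]. Speed limits (degrees/s): [159.86, 159.86, 180, 180, 180, 180].

INTERFACE

Orientations are given as [roll, pitch, yaw] about the fixed x, y, z axes, in that order (R = Rz(yaw) Ry(pitch) Rx(roll)).
In Python, from station import readout, camera, camera_info, order gives the robot as it stands.
- The arm moves only by the tool jog_arm, never from a script. Its argument "steps" is a list of rows, each a list of 5 numbers: the shift along the tool's x, y, z in cm, then the turn about the tool's z in rad, then the finger opening in cm, from 0 to 8.54. In form: [[dx, dy, dz, roll, gripper], ...]. A call has exactly 8 rows; each row shifts and turns the pose as measured when the row begins, along the tool's axes as they then stand; what a row does not reach is not made up. A row lasts 1/8 s, in which the tool goes at most 62.5 mm and 10.7 degrees, less where a joint would pass 70% of its speed; a pose out of reach is approached as far as the arm can. A call with a gripper value outside its range is refused whole. The fingers move at their own pace and stop on an object; "force" is the grip in N (left out, the last holds). Time passes only in rows, so rows that do not move let the fingers close, or fill a call up. It gives the time, the measured TCP pose, the force and the opening at its end, in the units of the state.
- readout.read_state(): the state, without advancing time (a new reading comes with each control period).
- camera(name): name is "side" or "top" or "wrist"; returns the picture (420x560x3 uint8, blue, green, red); there is no depth.
- camera_info(name): a dict with "vertical_fov" (degrees; the focal length in pixels is half the picture's height over the tangent of half this angle, whatever the lens; pixels are square), "cx", "cy" (the principal point, pixels), "k1" (the pictures are not rectified: a ray, as slopes to the right and down, at radius r is drawn at 1 + k1 r^2 times it, then the intrinsics apply), "R" (3x3) and "t" (3): a world point X has camera coordinates R X + t. Camera axes: x right, y down, z forward; pixel columns grow to the right and rows downward; lengths in m; the calibration is good to about 2 mm. A picture is of the moment at which its call begins: read the wrist's pose just before it. camera_info takes no time and is no camera call; for the wrist camera it gives the pose at the moment of the call.
- order.hand_in(): hands the job in, once; it reports no verdict.
The state is a dict: "time_s": time; "q": joint angles; "joint_velocities": joint speeds; "joint_torque": joint torques, N m; "position": TCP position; "tcp_rot": TCP orientation; "wrist_force": force on the tool from outside, world axes, zero at the start; "moment": the same for the moment, N m; "grip_width": finger opening in m.
Only numpy, scipy, OpenCV 4.12 (cv2) and the standard library are available. Lean on these libraries where they do the work, as an engineer would, in place of code of your own. Each camera call takes 0.05 s, during which the arm holds its last target.

## Working session

There is one attempt and no reset: what is moved stays moved. The work goes in short steps, Python scripts to look and compute and a tool call to move; the robot and the scene stay as the last step left them, time stands still between calls to the robot, and variables do not carry over. Pictures are saved under pics/ and viewed, and the job is handed in when it is done.

Besides the shell and the picture viewer there is one more tool, called after "Call:" by a JSON object that holds its "op" and its "data", one argument or row to a line. jog_arm: Moves the arm, as the interface text tells. Its arguments: {"type":"object","properties":{"steps":{"type":"array","items":{"type":"array","items":{"type":"number"}}},"force":{"type":"number"}},"required":["steps"]}

```bash
ls; mkdir -p pics; python3 - <<'E'
from station import readout, camera, camera_info, order
import cv2
print(readout.read_state())
for n in ["side","top","wrist"]:
    i=camera_info(n); print(n,i)
    cv2.imwrite(f"pics/a_{n}.png",camera(n))
E
```

```text
pics
{'time_s': 0.0, 'q': array([-7.37498857e+01,  1.24773863e+01,  9.25291197e+01, -9.89286036e-04,
        7.51328311e+01, -6.42720378e+00]), 'joint_velocities': array([ 0.03561475,  0.15152836,  0.02500884,  0.08359594, -0.06921206,
        0.04451345]), 'joint_torque': array([-3.53626083e-04, -3.96846306e+01, -3.03856659e+01, -2.02286196e-04,
        9.65807587e-03, -6.18593843e-08]), 'position': array([ 0.24076045, -0.57587267,  0.22995564]), 'tcp_rot': array([-1.79861432e+02, -1.46479416e-02,  2.26775554e+01]), 'wrist_force': array([-0.61083339, -0.62653387, -0.37036808]), 'moment': array([ 0.01925891, -0.033289  ,  0.01798994]), 'grip_width': 0.08542097330556704}
side {'vertical_fov': 55.25566356305624, 'cx': 281.95269025414126, 'cy': 205.21897809197606, 'k1': -0.034353599210188164, 'R': array([[-0.97135985, -0.23744671, -0.00889347],
       [-0.12871635,  0.55728327, -0.82028499],
       [ 0.19973016, -0.79564717, -0.57188587]]), 't': array([0.6162043 , 0.14359791, 0.97785207])}
top {'vertical_fov': 57.580811265657005, 'cx': 284.7784516639548, 'cy': 211.85921920422712, 'k1': -0.09114473089580816, 'R': array([[ 0.01422342, -0.99984564,  0.01031443],
       [-0.98515495, -0.01577786, -0.1709409 ],
       [ 0.17107726, -0.00772994, -0.98522729]]), 't': array([-0.01237079,  0.62870802,  0.9954141 ])}
wrist {'vertical_fov': 68.74699198964767, 'cx': 279.92060176002866, 'cy': 206.33925601091974, 'k1': -0.04574575049444874, 'R': array([[ 0.38519987, -0.9228316 , -0.00170336],
       [-0.88927669, -0.37168565,  0.2665272 ],
       [-0.24659284, -0.10115149, -0.96382589]]), 't': array([-0.62262131, -0.03357017,  0.37767715])}
```

View pics/a_side.png

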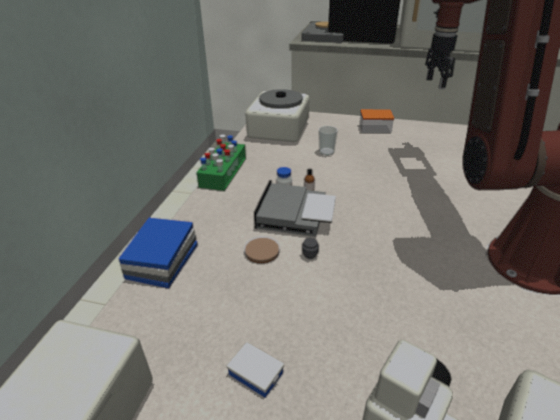

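View pics/a_top.png

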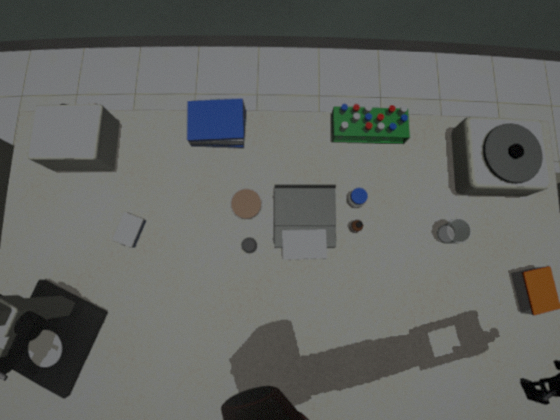

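View pics/a_wrist.png

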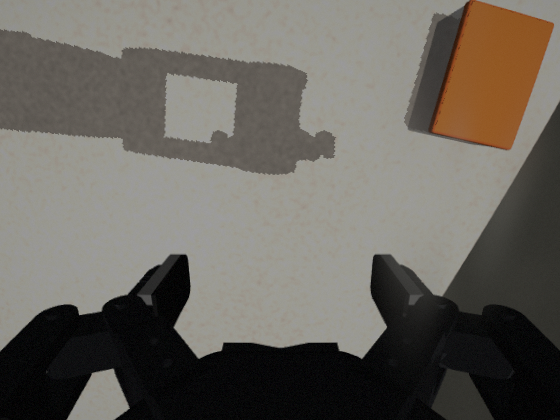

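```bash
python3 - <<'E'
import cv2
a=cv2.imread("pics/a_side.png")[160:270,225:355]; cv2.imwrite("pics/c_side.png",cv2.resize(a,None,fx=6,fy=5.45,interpolation=cv2.INTER_CUBIC)) if 0 else cv2.imwrite("pics/c_side.png",cv2.resize(a,(650,550),interpolation=cv2.INTER_CUBIC))
a=cv2.imread("pics/a_top.png")[170:270,220:380]; cv2.imwrite("pics/c_top.png",cv2.resize(a,(800,500),interpolation=cv2.INTER_CUBIC))
E
```

```text
(no output)
```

View pics/c_side.png

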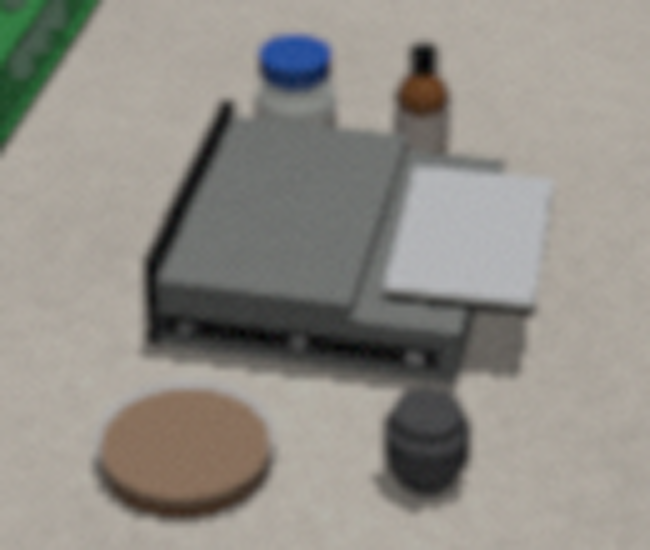

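View pics/c_top.png

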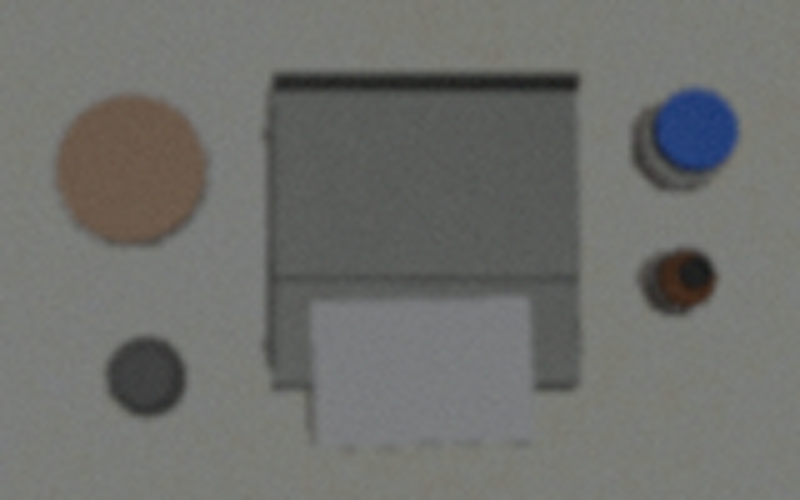

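```bash
cat > h.py <<'E'
import numpy as np, cv2
from station import readout, camera, camera_info, order
def K(i): 
    f=210/np.tan(np.radians(i["vertical_fov"]/2)); return f
def ray(i,p):
    f=K(i); d=np.array([(p[0]-i["cx"])/f,(p[1]-i["cy"])/f]); s=d.copy()
    for _ in range(20): s=d/(1+i["k1"]*(s@s))
    R=i["R"]; return -R.T@i["t"], R.T@np.array([s[0],s[1],1])
def onz(i,p,z):
    o,d=ray(i,p); return o+d*(z-o[2])/d[2]
def tri(i,p,j,q):
    a,u=ray(i,p); b,v=ray(j,q); u=u/np.linalg.norm(u); v=v/np.linalg.norm(v)
    A=np.stack([u,-v],1); s=np.linalg.lstsq(A,b-a,rcond=None)[0]
    x=a+u*s[0]; y=b+v*s[1]; return (x+y)/2, np.linalg.norm(x-y)
def proj(i,X):
    c=i["R"]@np.asarray(X)+i["t"]; s=c[:2]/c[2]; s=s*(1+i["k1"]*(s@s)); return s*K(i)+[i["cx"],i["cy"]]
def st():
    s=readout.read_state(); print(round(s["time_s"],2),"pos",np.round(s["position"],4),"rot",np.round(s["tcp_rot"],2),"F",np.round(s["wrist_force"],2),"M",np.round(s["moment"],2),"g",round(s["grip_width"],4)); return s
E
python3 - <<'E'
from h import *
T=camera_info("top");S=camera_info("side")
t=lambda u,v:(220+(u+.5)/5-.5,170+(v+.5)/5-.5)
s=lambda u,v:(225+(u+.5)/5-.5,160+(v+.5)/5-.5)
np.set_printoptions(precision=4,suppress=True)
for n,p,z in [("stepL",(578,278),.05),("stepR",(272,276),.05),("ledgeR",(272,386),.04),("ledgeL",(578,386),.04),("fenR",(273,90),.05),("fenL",(577,90),.05),("pFR",(311,300),.048),("pFL",(529,297),.048),("pNL",(533,443),.048),("pNR",(316,444),.048)]:
    print(n,onz(T,t(*p),z))
for n,p,q in [("pFL",(529,297),(412,166)),("pNL",(533,443),(552,179)),("pNR",(316,444),(530,304)),("pFR",(311,300),(385,292)),("stepL",(578,278),(405,147)),("stepR",(272,276),(352,304))]:
    print(n,*tri(T,t(*p),S,s(*q)))
E
```

```text
stepL [ 0.5945 -0.1421  0.05  ]
stepR [0.5931 0.0261 0.05  ]
ledgeR [0.5336 0.0252 0.04  ]
ledgeL [ 0.536  -0.1431  0.04  ]
fenR [0.6977 0.0276 0.05  ]
fenL [ 0.7007 -0.1424  0.05  ]
pFR [0.5804 0.0045 0.048 ]
pFL [ 0.5839 -0.1152  0.048 ]
pNL [ 0.504  -0.1172  0.048 ]
pNR [0.5018 0.0006 0.048 ]
pFL [ 0.5857 -0.115   0.0484] 0.003694054843394956
pNL [ 0.5053 -0.1169  0.0503] 0.002892430314264343
pNR [0.5022 0.0006 0.0482] 0.0007759358865102698
pFR [0.5799 0.0045 0.0459] 0.001441039590845817
stepL [ 0.5963 -0.1431  0.0426] 0.0013638876203310708
stepR [0.5927 0.0261 0.0516] 0.00035321592564646094
```

Call:
{"op": "jog_arm", "data": {
  "steps": [
    [4.3,-4.5,0,0,8.54],
    [4.3,-4.5,0,0,8.54],
    [4.3,-4.5,0,0,8.54],
    [4.3,-4.5,0,0,8.54],
    [4.3,-4.5,0,0,8.54],
    [4.3,-4.5,0,0,8.54],
    [4.3,-4.5,0,0,8.54],
    [4.0,-4.3,0,0.0,8.54]
  ]
}}

```text
time_s: 1.15
position: [0.4182, -0.1116, 0.2287]
tcp_rot: [-179.8, -0.2, 22.1]
wrist_force: [1.4, -1.6, -0.2]
grip_width: 0.0848
```

Call:
{"op": "jog_arm", "data": {
  "steps": [
    [0,0,0,0.13,8.54],
    [0,0,0,0.13,8.54],
    [0,0,0,0.11,8.54],
    [0,-2.5,1.0,0,8.54],
    [0,-2.5,1.0,0,8.54],
    [0,0,1,0,8.54],
    [0,0,0,0,8.54],
    [0,0,0,0,8.54]
  ]
}}

```text
time_s: 2.15
position: [0.4174, -0.055, 0.1967]
tcp_rot: [-179.8, -0.0, 0.8]
wrist_force: [-0.1, 1.2, -0.0]
grip_width: 0.0852
```

```bash
python3 - <<'E'
from h import *
st(); print(camera_info("wrist"))
cv2.imwrite("pics/b_w.png",camera("wrist"))
E
```

```text
2.15 pos [ 0.4174 -0.055   0.1967] rot [-179.78   -0.      0.82] F [-0.07  1.22 -0.04] M [ 0.   -0.05  0.01] g 0.0852
{'vertical_fov': 68.74699198964767, 'cx': 279.92060176002866, 'cy': 206.33925601091974, 'k1': -0.04574575049444874, 'R': array([[ 1.39694923e-02, -9.99894329e-01, -4.02305724e-03],
       [-9.63698896e-01, -1.45364492e-02,  2.66595442e-01],
       [-2.66625751e-01,  1.52812830e-04, -9.63800127e-01]]), 't': array([-0.05877172,  0.37626112,  0.45555546])}
```

View pics/b_w.png

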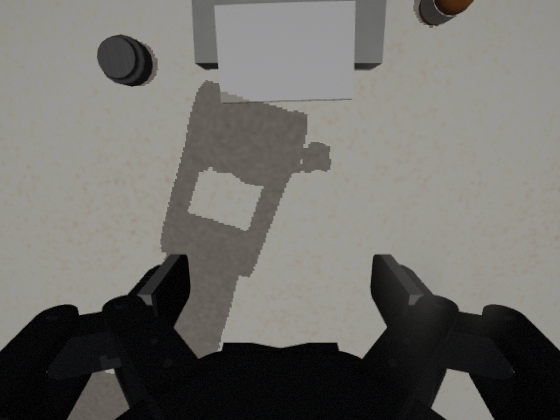

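```bash
python3 - <<'E'
from h import *
np.set_printoptions(precision=4,suppress=True)
W=camera_info("wrist")
for n,p,z in [("pN+y",(220,102),.04),("pN-y",(354,99.5),.04),("pF+y",(215,5),.048),("pF-y",(354,1),.048),("led+y",(195,65),.04),("led-y",(383,65),.04)]:
    print(n,onz(W,p,z))
# fingertip pads end: see where tips project
for z in (.197,.21):
  for y in (-.0975,-.0125): print(proj(W,[.4174,y,z]))
E
```

```text
pN+y [0.502  0.0037 0.04  ]
pN-y [ 0.506  -0.1206  0.04  ]
pF+y [0.5808 0.0041 0.048 ]
pF-y [ 0.5854 -0.1135  0.048 ]
led+y [0.5341 0.0255 0.04  ]
led-y [ 0.5365 -0.1449  0.04  ]
[366.4291 261.5476]
[198.2288 259.1525]
[373.8244 273.7947]
[191.0169 271.2002]
```

Call:
{"op": "jog_arm", "data": {
  "steps": [
    [0.8,0.1,3.5,0,8.54],
    [0.8,0.1,3.5,0,8.54],
    [0.8,0,3.5,0,8.54],
    [0.8,0,3.5,0,8.54],
    [0.8,0,3,0,8.54],
    [0.6,0,0.8,0,8.54],
    [0,0,0,0,8.54],
    [0,0,0,0,8.54]
  ]
}}

```text
time_s: 3.2
position: [0.4734, -0.0627, 0.021]
tcp_rot: [179.9, -0.8, 0.5]
wrist_force: [-0.7, -0.2, -0.2]
grip_width: 0.0852
```

```bash
python3 - <<'E'
from h import *
st()
cv2.imwrite("pics/c_w.png",camera("wrist"))
a=camera("side")[160:270,225:355]; cv2.imwrite("pics/c2_side.png",cv2.resize(a,(650,550),interpolation=cv2.INTER_CUBIC))
E
```

```text
3.2 pos [ 0.4734 -0.0627  0.021 ] rot [179.9   -0.84   0.46] F [-0.68 -0.17 -0.19] M [ 0.02 -0.01  0.09] g 0.0852
```

View pics/c_w.png

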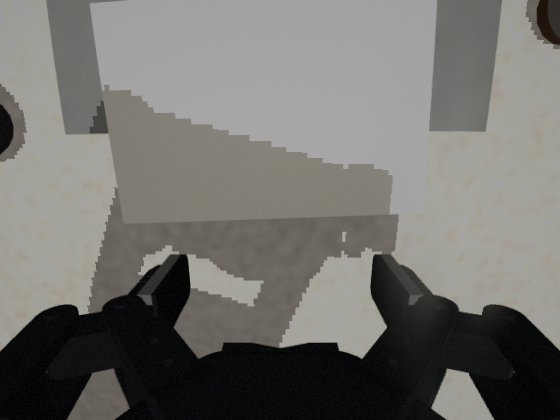

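View pics/c2_side.png

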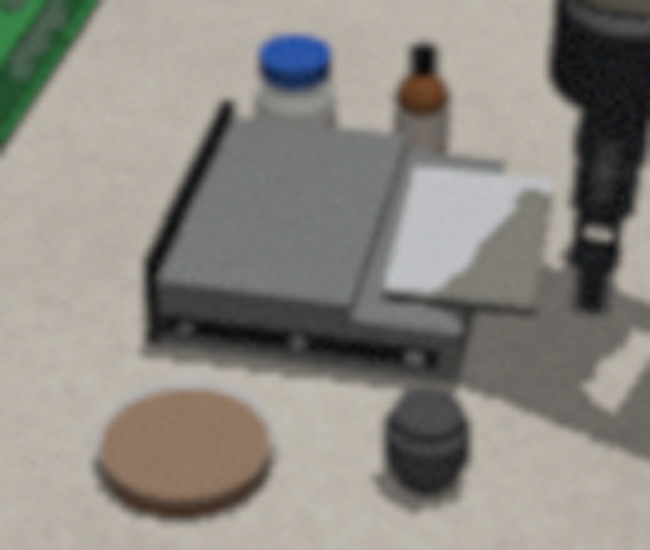

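Call:
{"op": "jog_arm", "data": {
  "steps": [
    [0.3,-0.3,0.4,0,8.54],
    [0.3,-0.3,0.4,-0.005,8.54],
    [0.4,0,0,0,8.54],
    [0.4,0,0,0,8.54],
    [0.3,0,0,0,8.54],
    [0.3,0,0,0,8.54],
    [0.3,0,0,0,8.54],
    [0.3,0,0,0,8.54]
  ]
}}

```text
time_s: 4.3
position: [0.5018, -0.0559, 0.0146]
tcp_rot: [179.8, -1.0, 0.8]
wrist_force: [-1.0, 0.0, 0.0]
grip_width: 0.0852
```

```bash
python3 - <<'E'
from h import *
st()
cv2.imwrite("pics/d_w.png",camera("wrist"))
E
```

```text
4.3 pos [ 0.5018 -0.0559  0.0146] rot [179.84  -0.97   0.8 ] F [-0.99  0.04  0.01] M [ 0.01  0.1  -0.02] g 0.0852
```

View pics/d_w.png

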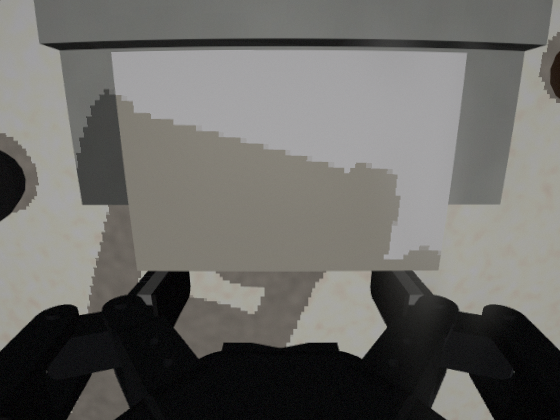

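Call:
{"op": "jog_arm", "data": {
  "steps": [
    [0.2,0,0,0,8.54],
    [0.2,0,0,0,8.54],
    [0.2,0,0,0,8.54],
    [0.2,0,0,0,8.54],
    [0.2,0,0,0,8.54],
    [0.2,0,0,0,8.54],
    [0.2,0,0,0,8.54],
    [0.2,0,0,0,8.54]
  ]
}}

```text
time_s: 5.35
position: [0.5038, -0.0552, 0.0116]
tcp_rot: [-180.0, 1.0, 0.9]
wrist_force: [-4.8, -1.0, 4.5]
grip_width: 0.0857
```

```bash
python3 - <<'E'
from h import *
st()
cv2.imwrite("pics/e_w.png",camera("wrist"))
E
```

```text
5.35 pos [ 0.5038 -0.0552  0.0116] rot [-179.99    0.99    0.86] F [-4.83 -1.02  4.47] M [-0.12  0.73 -0.07] g 0.0857
```

View pics/e_w.png

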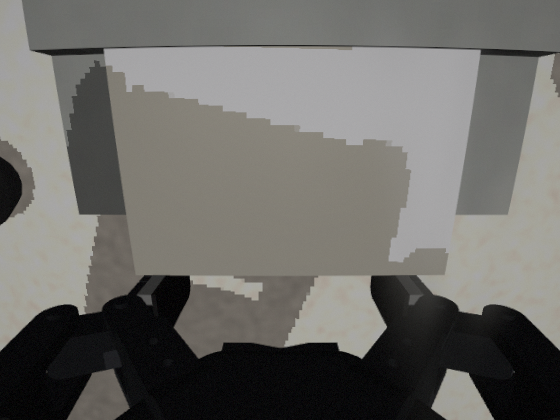

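Call:
{"op": "jog_arm", "data": {
  "steps": [
    [0.2,0,-0.2,0,8.54],
    [0.2,0,-0.4,0,8.54],
    [0.2,0,-0.4,0,8.54],
    [0.2,0,-0.4,0,8.54],
    [0.2,0,-0.4,0,8.54],
    [0.2,0,-0.4,0,8.54],
    [0.2,0,-0.4,0,8.54],
    [0.2,0,-0.4,0,8.54]
  ]
}}

```text
time_s: 6.4
position: [0.5042, -0.0549, 0.0348]
tcp_rot: [-179.9, 3.2, 0.9]
wrist_force: [-4.1, -2.7, 0.5]
grip_width: 0.0852
```

```bash
cat > look.py <<'E'
from h import *
import sys
st(); n=sys.argv[1]
a=camera("wrist"); b=camera("side")[140:270,225:355]
b=cv2.resize(b,(420,420),interpolation=cv2.INTER_CUBIC)
cv2.imwrite(f"pics/{n}.png",cv2.resize(np.hstack([a,b]),(798,342)))
E
python3 look.py f
```

```text
6.4 pos [ 0.5042 -0.0549  0.0348] rot [-179.88    3.17    0.88] F [-4.09 -2.74  0.54] M [-0.24  0.76 -0.06] g 0.0852
```

View pics/f.png

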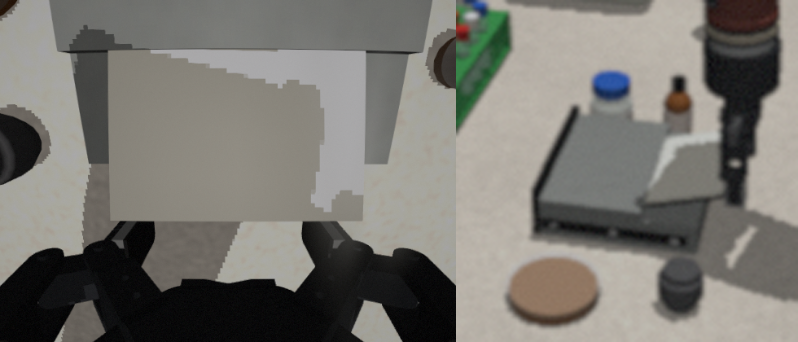

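Call:
{"op": "jog_arm", "data": {
  "steps": [
    [0.3,0,-0.5,0,8.54],
    [0.3,0,-0.5,0,8.54],
    [0.35,0,-0.5,0,8.54],
    [0.35,0,-0.5,0,8.54],
    [0.4,0,-0.45,0,8.54],
    [0.4,0,-0.45,0,8.54],
    [0.45,0,-0.4,0,8.54],
    [0.45,0,-0.4,0,8.54]
  ]
}}

```text
time_s: 7.5
position: [0.519, -0.0543, 0.0677]
tcp_rot: [-179.8, 5.8, 1.0]
wrist_force: [-7.5, -1.5, 6.4]
grip_width: 0.085
```

```bash
python3 look.py g
```

```text
7.5 pos [ 0.519  -0.0543  0.0677] rot [-179.77    5.81    0.95] F [-7.53 -1.52  6.41] M [-0.21  1.   -0.05] g 0.085
```

View pics/g.png

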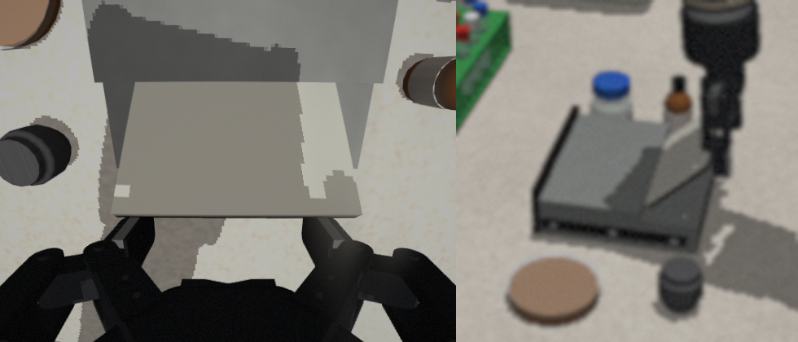

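Call:
{"op": "jog_arm", "data": {
  "steps": [
    [0.4,0,-0.55,0,8.54],
    [0.45,0,-0.5,0,8.54],
    [0.45,0,-0.5,0,8.54],
    [0.5,0,-0.45,0,8.54],
    [0.5,0,-0.4,0,8.54],
    [0.55,0,-0.4,0,8.54],
    [0.55,0,-0.35,0,8.54],
    [0.6,0,-0.3,0,8.54]
  ]
}}

```text
time_s: 8.6
position: [0.5694, -0.0536, 0.1023]
tcp_rot: [-179.8, 5.2, 0.9]
wrist_force: [-0.4, 0.3, -0.1]
grip_width: 0.085
```

```bash
python3 look.py i
```

```text
8.6 pos [ 0.5694 -0.0536  0.1023] rot [-179.78    5.24    0.94] F [-0.37  0.26 -0.11] M [-0.01 -0.05  0.04] g 0.085
```

View pics/i.png

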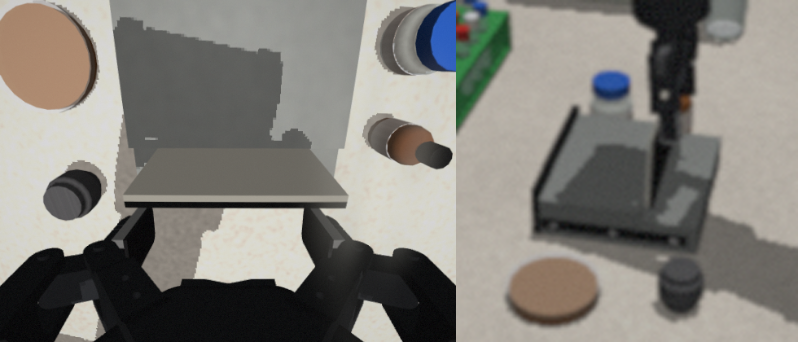

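Call:
{"op": "jog_arm", "data": {
  "steps": [
    [0.1,0,0.4,0,8.54],
    [0.1,0,0.4,0,8.54],
    [0.1,0,0.4,0,8.54],
    [0.3,0,0,0,8.54],
    [0.3,0,0,0,8.54],
    [0.3,0,0,0,8.54],
    [0.3,0,0,0,8.54],
    [0.2,0,0,0,8.54]
  ]
}}

```text
time_s: 9.7
position: [0.586, -0.0532, 0.0874]
tcp_rot: [-179.8, 5.3, 0.9]
wrist_force: [0.2, 0.7, -1.0]
grip_width: 0.0853
```

```bash
python3 look.py j
```

```text
9.7 pos [ 0.586  -0.0532  0.0874] rot [-179.77    5.27    0.95] F [ 0.16  0.73 -1.02] M [ 0.04 -0.01 -0.02] g 0.0853
```

View pics/j.png

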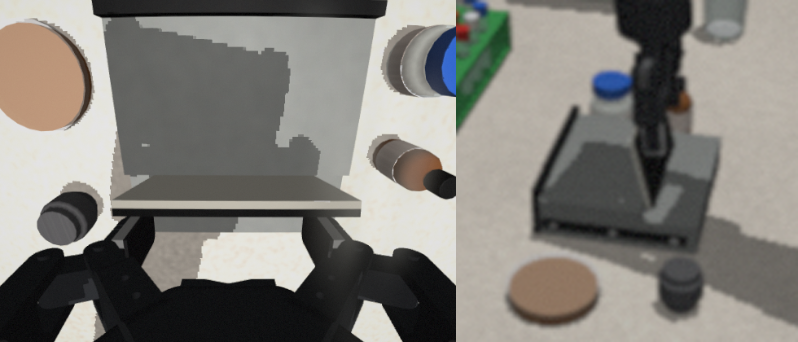

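Call:
{"op": "jog_arm", "data": {
  "steps": [
    [0.3,0,0,0,8.54],
    [0.3,0,0,0,8.54],
    [0.3,0,0,0,8.54],
    [0.3,0,0,0,8.54],
    [0.3,0,0,0,8.54],
    [0.2,0,0,0,8.54],
    [0.2,0,0,0,8.54],
    [0.0,0,0,0,8.54]
  ]
}}

```text
time_s: 10.8
position: [0.6063, -0.0529, 0.0855]
tcp_rot: [-179.8, 5.3, 0.9]
wrist_force: [0.4, 0.2, -0.1]
grip_width: 0.0851
```

```bash
python3 look.py k
```

```text
10.8 pos [ 0.6063 -0.0529  0.0855] rot [-179.77    5.27    0.95] F [ 0.43  0.24 -0.06] M [ 0.   -0.04  0.05] g 0.0851
```

View pics/k.png

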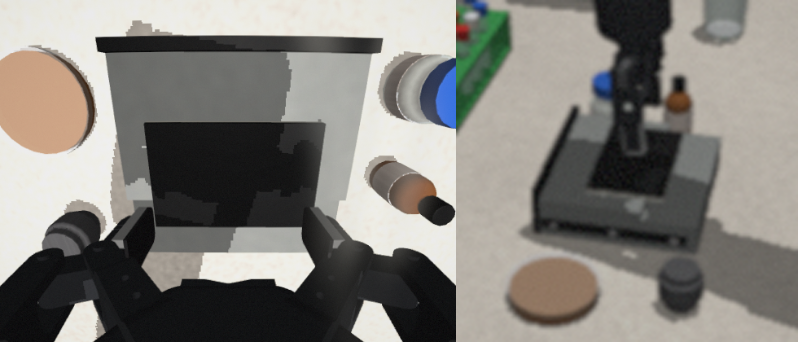

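```bash
python3 - <<'E'
from h import *
np.set_printoptions(precision=4,suppress=True)
T=camera_info("top");W=camera_info("wrist")
im=camera("wrist");cv2.imwrite("pics/k2.png",im)
s=980/798
for p in [(145,124),(325,123),(324,226),(153,226)]: print(onz(W,(p[0]*s,p[1]*s),.058))
for p in [(97,38),(382,38)]: print("fence",onz(W,(p[0]*s,p[1]*s),.06))
for p in [(107,53),(380,53)]: print("fencefoot",onz(W,(p[0]*s,p[1]*s),.05))
E
```

```text
[0.6548 0.0037 0.058 ]
[ 0.6575 -0.1142  0.058 ]
[ 0.5785 -0.1257  0.058 ]
[0.5762 0.0056 0.058 ]
fence [0.7059 0.027  0.06  ]
fence [ 0.7089 -0.1404  0.06  ]
fencefoot [0.6984 0.0266 0.05  ]
fencefoot [ 0.7016 -0.1464  0.05  ]
```

View pics/k2.png

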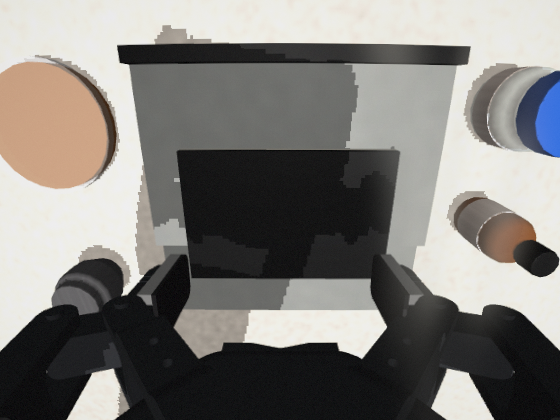

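Call:
{"op": "jog_arm", "data": {
  "steps": [
    [-1.5,0.1,0,0,8.54],
    [-2.0,0.1,0,0,8.54],
    [-2.0,0.2,0,0,8.54],
    [0,0,1.0,0,8.54],
    [0,0,1.5,0,8.54],
    [0,0,1.2,0,8.54],
    [0,0,0,0,8.54],
    [0,0,0,0,8.54]
  ]
}}

```text
time_s: 11.95
position: [0.5431, -0.0575, 0.0501]
tcp_rot: [-179.7, 5.4, 1.0]
wrist_force: [0.0, -0.7, 0.0]
grip_width: 0.0852
```

```bash
python3 look.py l
```

```text
11.95 pos [ 0.5431 -0.0575  0.0501] rot [-179.73    5.45    0.96] F [ 0.03 -0.72  0.04] M [-0.   -0.06 -0.02] g 0.0852
```

View pics/l.png

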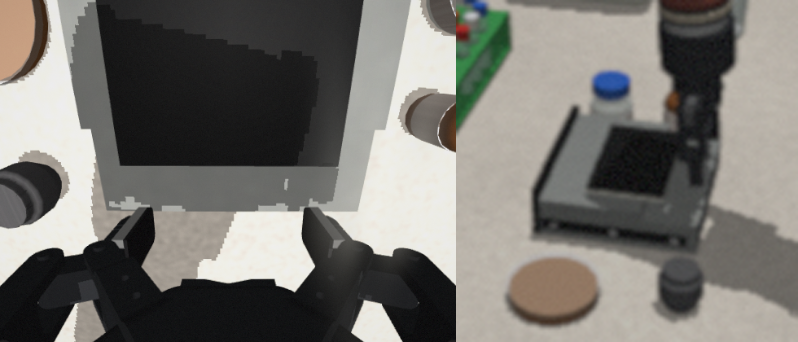

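Call:
{"op": "jog_arm", "data": {
  "steps": [
    [0.3,0,0.4,0,8.54],
    [0.3,0,0.3,0,8.54],
    [0.3,0,0,0,8.54],
    [0.4,0,-0.04,0,8.54],
    [0.4,0,-0.04,0,8.54],
    [0.4,0,-0.04,0,8.54],
    [0.4,0,-0.04,0,8.54],
    [0.2,0,-0.02,0,8.54]
  ]
}}

```text
time_s: 13.05
position: [0.5723, -0.0573, 0.0433]
tcp_rot: [-179.8, 5.3, 1.0]
wrist_force: [-0.2, -0.6, -0.0]
grip_width: 0.0852
```

```bash
python3 look.py m
```

```text
13.05 pos [ 0.5723 -0.0573  0.0433] rot [-179.77    5.33    0.96] F [-0.19 -0.57 -0.04] M [ 0.05  0.04 -0.03] g 0.0852
```

View pics/m.png

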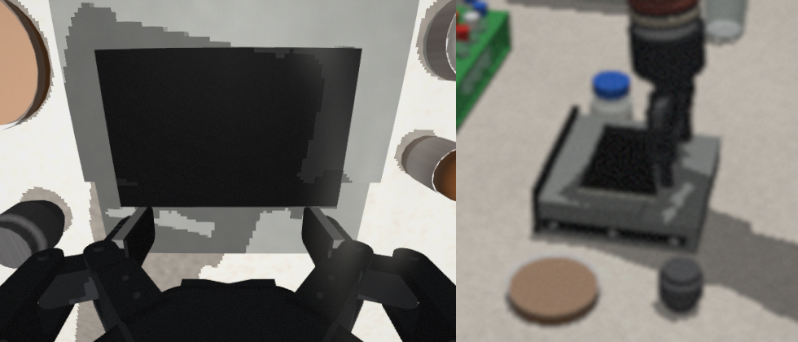

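Call:
{"op": "jog_arm", "data": {
  "steps": [
    [0,0,0.2,0,8.54],
    [0.2,0,0,0,8.54],
    [0.3,0,-0.03,0,8.54],
    [0.4,0,-0.04,0,8.54],
    [0.4,0,-0.04,0,8.54],
    [0.4,0,-0.04,0,8.54],
    [0.4,0,-0.04,0,8.54],
    [0.4,0,-0.04,0,8.54]
  ]
}}

```text
time_s: 14.15
position: [0.5966, -0.0566, 0.043]
tcp_rot: [-179.7, 5.6, 1.0]
wrist_force: [-1.2, 0.8, 3.5]
grip_width: 0.0857
```

```bash
python3 look.py n
```

```text
14.15 pos [ 0.5966 -0.0566  0.043 ] rot [-179.71    5.62    0.98] F [-1.2   0.84  3.51] M [0.13 0.2  0.04] g 0.0857
```

View pics/n.png

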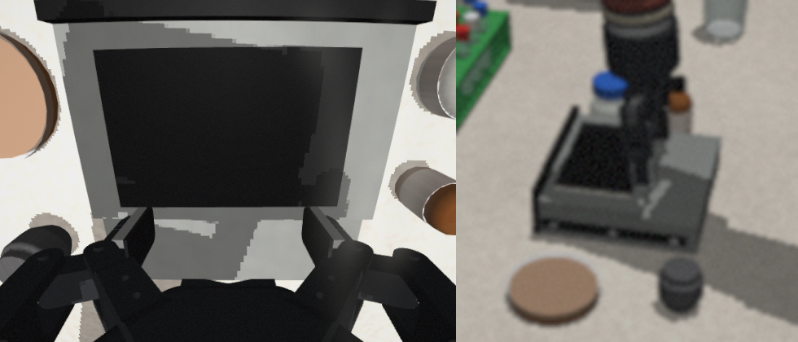

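Call:
{"op": "jog_arm", "data": {
  "steps": [
    [0.2,0,-0.12,0,8.54],
    [0.3,0,-0.05,0,8.54],
    [0.3,0,-0.03,0,8.54],
    [0.3,0,-0.03,0,8.54],
    [0.2,0,-0.02,0,8.54],
    [0.2,0,-0.02,0,8.54],
    [0.2,0,-0.02,0,8.54],
    [0.2,0,-0.02,0,8.54]
  ]
}}

```text
time_s: 15.25
position: [0.6084, -0.0563, 0.0436]
tcp_rot: [-179.7, 6.9, 1.0]
wrist_force: [-6.8, -0.5, 4.9]
grip_width: 0.0857
```

```bash
python3 look.py o
```

```text
15.25 pos [ 0.6084 -0.0563  0.0436] rot [-179.66    6.88    0.97] F [-6.84 -0.55  4.93] M [-0.07  0.97 -0.07] g 0.0857
```

View pics/o.png

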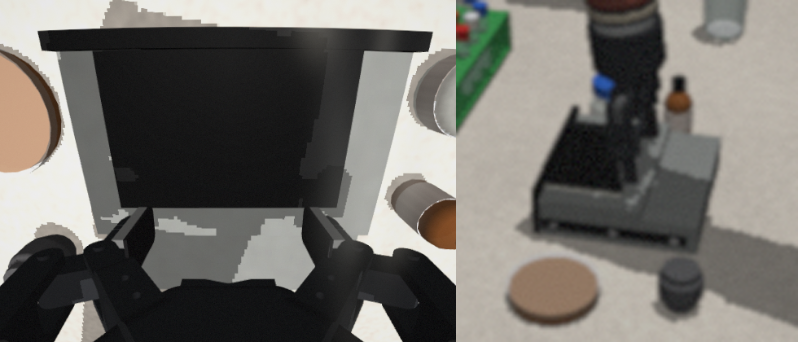

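Call:
{"op": "jog_arm", "data": {
  "steps": [
    [-0.5,0,-0.1,0,8.54],
    [-1.5,0,0,0,8.54],
    [-2,0,-1,0,8.54],
    [0,0,-3,0,8.54],
    [-1,0,-4,0,8.54],
    [-2,0,-4,0,8.54],
    [0,0,0,0,8.54],
    [0,0,0,0,8.54]
  ]
}}

```text
time_s: 16.35
position: [0.5479, -0.0576, 0.1732]
tcp_rot: [-179.6, 6.7, 1.0]
wrist_force: [0.2, -0.1, 0.1]
grip_width: 0.0853
```

```bash
python3 - <<'E'
from h import *
st()
a=camera("wrist");b=camera("top")[170:270,220:380]
W=camera_info("wrist")
import json; json.dump({k:(v.tolist() if hasattr(v,"tolist") else v) for k,v in W.items()},open("W.json","w"))
cv2.imwrite("pics/p_w.png",a);cv2.imwrite("pics/p_t.png",cv2.resize(b,(800,500),interpolation=cv2.INTER_CUBIC))
E
```

```text
16.35 pos [ 0.5479 -0.0576  0.1732] rot [-179.65    6.71    0.97] F [ 0.18 -0.13  0.12] M [ 0.03 -0.02 -0.02] g 0.0853
```

View pics/p_w.png

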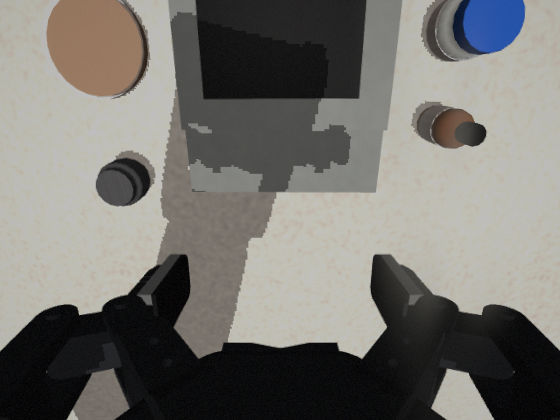

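View pics/p_t.png

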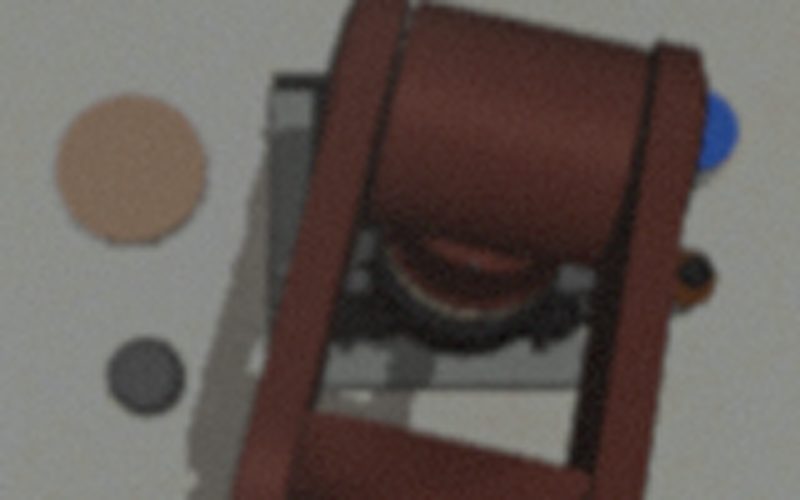

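Call:
{"op": "jog_arm", "data": {
  "steps": [
    [0,0,-4,0,8.54],
    [1,0,-4,0,8.54],
    [3,0,0,0,8.54],
    [3,0,0,0,8.54],
    [2,0,0,0,8.54],
    [0,0,0,0,8.54],
    [0,0,0,0,8.54],
    [0,0,0,0,8.54]
  ]
}}

```text
time_s: 17.45
position: [0.6439, -0.0552, 0.2288]
tcp_rot: [-179.4, 8.0, 1.0]
wrist_force: [-0.9, -0.5, 0.4]
grip_width: 0.0851
```

```bash
python3 - <<'E'
from h import *
st()
W=camera_info("wrist"); a=camera("wrist")
cv2.imwrite("pics/q_w.png",a)
cv2.imwrite("pics/q_z.png",cv2.resize(a[20:220,130:430],(780,520),interpolation=cv2.INTER_CUBIC))
E
```

```text
17.45 pos [ 0.6439 -0.0552  0.2288] rot [-179.36    7.99    1.01] F [-0.86 -0.54  0.42] M [-0.01 -0.09  0.  ] g 0.0851
```

View pics/q_w.png

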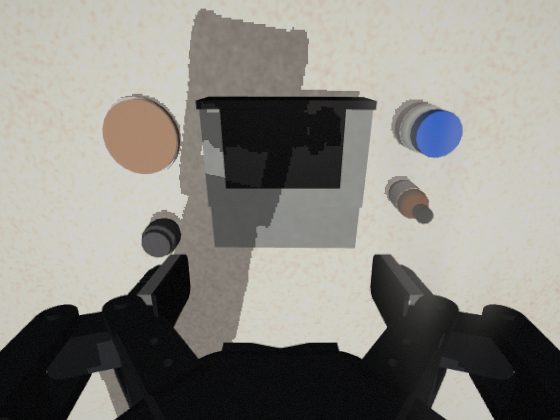

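View pics/q_z.png

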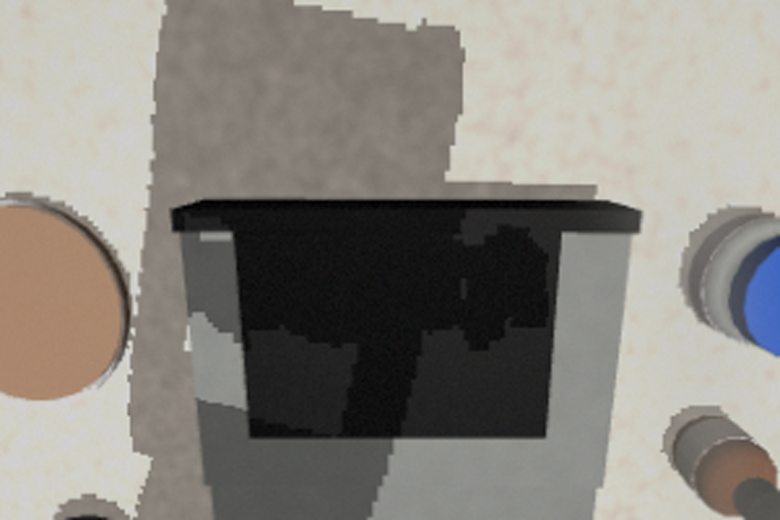

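```bash
python3 - <<'E'
from h import *
W=camera_info("wrist"); np.set_printoptions(precision=4,suppress=True)
z=lambda u,v:(130+u/2.6,20+v/2.6)
for n,p,h in [("N+y",(250,437),.058),("N-y",(546,437),.058),("foot+y",(181,233),.05),("foot-y",(630,233),.05)]: print(n,onz(W,z(*p),h))
E
```

```text
N+y [0.6192 0.004  0.058 ]
N-y [ 0.6216 -0.1151  0.058 ]
foot+y [0.6975 0.0274 0.05  ]
foot-y [ 0.7004 -0.1409  0.05  ]
```

```bash
python3 -c "
from station import order
print(order.hand_in())"
```

```text
the job is handed in; nothing more can be done
None
```

The plate is flipped black side up and lies flat against the back fence, and I handed the job in at about 17.5 s of the 48 s allowed. I pushed it to the step with both open fingertips, raised the overhanging edge by pushing forward and up, and tipped it over the step. I then pushed it back to the fence and withdrew the hand.

**Last checks, from the wrist camera:**
- **Fence:** no gap is visible. The plate's near edge measured about 79 mm in front of the fence, against its 80 mm length, so it is in contact within measuring error.
- **Square and centred:** it is about 0.2° off square to the fence and about 1 mm off the middle of the stage.
- **Bystanders:** the dish, objective, jar and dropper look unmoved. I did not look at the beaker and slide box again at the end, but the hand did not go near them.
- **Forces:** the highest wrist force I read was about 10 N, with readings only at the end of each move. With the hand withdrawn to 0.23 m height, it read about 1 N, close to sensor noise.

**What was off:**
- Pushing tilted the tool gradually, to about 8° by the end.
- The open fingertips touched the stage lightly (3.5–5 N) during the last push.
- The plate fell freely for the last part of the flip.

None of these left a visible effect on the plate's final position.

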